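Close the clip tin, then take off and hold its outer cap

ROBOT

A 7-joint arm with a two-finger parallel gripper is mounted at the origin on a cart in front of the work surface, level with it; the furniture and walls round the work are solid. World frame = base frame: x ahead of the robot, y to its left, z up, the work surface at z = 0. Lengths are in m, angles in rad, forces in N, time in s.
With the tool pointing down it reaches from about 0.425 to 0.925 m from the base axis. Payload 6.8 kg.
Tool frame: the origin (TCP) lies on the centre line of the jaws, within the pads' length; the fingertips stand 8 mm ahead of it and the grasp point (between the pads) lies 11 mm behind it (bot.tips_ahead is the distance from the TCP to the fingertips, in m); z points along the fingers, y is the line along which they close (so a half turn about z gives the same grasp; the last joint's range is limited). The gripper opens to 85 mm and grips with 20 to 120 N. Pads are 22 mm wide; open, the fingers measure 114 mm over their backs; the gripper's body (76 mm by 85 mm) begins 54 mm behind the grasp point. The pads swing forward as they close: fully open they stand 13 mm farther back than shut.
Start: joints at [0.994, 0.477, 0.022, 1.555, -0.011, 1.109, -0.083], TCP at [0.305, -0.602, 0.239] pointing down, gripper open.
Joint ranges: [-2.96, 2.96], [-0.34, 2.1], [-1.41, 1.46], [0.24, 2.44], [-1.37, 4.51], [0.17, 1.92], [-2.96, 2.96]. Speed limits (rad/s): [2.39, 2.39, 3.14, 3.14, 3.14, 3.14, 3.14].

INTERFACE

Orientations are given as a unit quaternion [w, x, y, z].
In Python, from station import bot gives the robot as it stands.
- The arm moves only by the tool send_rows, never from a script. Its argument "deltas" is text: rows parted by semicolons, each of 4 numbers parted by spaces: the shift along the tool's x, y, z in m, then the turn about the tool's z in degrees. In form: x y z spin; .... A call has 1 to 5 rows; each row is the pose to reach, as a shift and turn from the pose commanded when the call began, along the tool's axes at that moment; what a row does not reach only later rows make up. A row lasts 1/10 s, in which the tool goes at most 50 mm and 8.59 degrees, less where a joint would pass 70% of its speed; a pose out of reach is approached as far as the arm can. A call with a gripper value outside its range is refused whole. "claw" is the opening, from 0 (shut) to 1 (fully open), set as the call begins (left out, the last holds). The fingers move at their own pace and stop on an object; "force" is the grip in N (left out, the last holds). Time passes only in rows, so rows that repeat a pose let the fingers close. It gives the time, the measured TCP pose, the force, the opening and the grip force at its end, in the units of the state.
- bot.get_obs(): the state, without advancing time (a new reading comes with each control period).
- bot.read_camera(name): name is "scene" or "top" or "wrist"; returns a dict with "img" (480x640x3 uint8, red, green, blue), "depth" (480x640 float32, m along the optical axis (not along the pixel's ray), 0 where there is no reading), "fx", "fy", "cx", "cy" (pixels), "dist_coeffs" ([k1, k2, p1, p2, k3] as OpenCV has them; the pictures are not rectified), "camera_from_world" (4x4, takes a point from world to camera coordinates). Camera axes: x right, y up, looking along -z (the intrinsics and any distortion apply to the point x, -y, -z); pixel columns grow to the right and rows downward; lengths in m; the calibration is good to about 2 mm. A picture is of the moment at which its call begins.
- bot.hand_in(): hands the job in; it is judged then, once.
Trained networks look in a picture, given as the dict that the camera call returned (one of the last four; its "shot" number tells which), for a name from the list of things; names that differ only in an ending like _2 or _b are one class to them, and where a whole thing is asked for, a point or a joint stands for the part that bears it (a point fixed in the world has none). Each returns a list of dicts, best first, with "confidence" (0 to 1); they miss things now and then, are a little off and sometimes report something else, mostly with a low value. They report only what shows in the picture. A call takes as long as a camera call. They do not tell look-alikes from the thing itself.
- bot.masks_of(picture, query): "mask" (480x640 bool, what is visible of it).
- bot.landmark_of(picture, query): "xyz" ([x, y, z] in m, in world coordinates, good to about 4 mm: a listed point, or the origin of a listed thing).
The state is a dict: "t": time; "q": joint angles; "joint_vel": joint speeds; "joint_torque": joint torques, N m; "eef_pos": TCP position; "tool_rot": TCP orientation; "contact_force": force on the tool from outside, world axes, zero at the start; "torque": the same for the moment, N m; "gripper_width": opening from 0.0 (shut) to 1.0 (fully open); "grasp_force": force on a finger pad.
Only numpy, scipy, OpenCV 4.12 (cv2) and the standard library are available. Lean on these libraries where they do the work, as an engineer would, in place of code of your own. Each camera call takes 0.05 s, during which the arm holds its last target. There are 200 camera calls.

TASK

Slide the open paper-clip tin along the desk, without lifting or tipping it, all the way into its low holder so that it touches the holder's back wall. Then pick up the nested pair of lids by the knob of the inner lid, lower both together onto the tin without dropping them and let go; finally lift off the outer cap alone, leaving the inner lid seated and undisturbed in the tin, and finish while still holding the cap level in the gripper, clear above the knob, with nothing else carrying it. Leave the eraser, the highlighters and the mouse where they are.

Things in the scene. Friction and masses are not known exactly. Their poses are not given: they have to be found in the camera images.
- holder: low grey U-shaped holder fixed to the desk, walls 14 mm high. Origin: on the desk, where the tin's centre stands when home. Its +x points into the holder (the way the tin slides in), the mouth faces its -x, z up. Back wall's inner face at x = +26 mm; side walls at y = +-30 mm from x = -14 mm to the back; flared lips widen the mouth to x = -38 mm. No floor: the tin slides on the desk.
- tin_mid (a point): open round aluminium tin standing loose on the desk, 51 mm outside diameter, 70 mm high, bore 45 mm, about 0.35 kg. The point is on its axis half-way up (35 mm below its rim). It starts 130 to 170 mm from home, on the mouth side of the holder, up to 25 mm off the holder's centre line. In the holder it has 4.5 mm play each side.
- knob (a point): black inner lid, loose, 90 g: plug 39 mm wide and 18 mm deep with a tapered foot, flange 51 mm wide and 4 mm thick that rests on the tin's rim, and a round upright knob 15 mm wide. Point: on the knob's axis, 12 mm below its top, 37 mm above the plug's underside; 54 mm above tin_mid when seated. The knob passes through the cap's hole and stands 24 mm above it; lifting the knob carries the cap.
- cap_mid (a point): outer aluminium cap, loose, 70 g: round, 64 mm outside diameter, 24.5 mm high; 2 mm skirt open below (inside 60 mm, fits loosely round the tin), 3 mm top with a 22 mm hole for the knob. Starts nested on the inner lid's flange, both on the desk. Point: on its axis half-way up, 24 mm below knob when nested. It can be gripped across the skirt from above, the knob between the fingers.
- eraser_mid (a point): bystander: eraser with a paper sleeve, 19x42x12 mm, point at its centre; to be left alone
- marker_mid (a point): bystander: yellow highlighter pen lying on the desk, 21x118x22 mm, point at its centre; to be left alone
- mouse_mid (a point): bystander: black computer mouse, 100x56x37 mm, point at its centre; to be left alone
Mind the look-alikes: they are no part of the job. What is shaped like the part that bears tin_mid but pink or turquoise is not meant.

How it is judged:
On the way, in this order (a step that is already met when the one before it is completed fails the run):
1. the tin stands home in the holder (x of tin_mid in the frame of holder between -0.005 and 0.005 m and y of tin_mid in the frame of holder between -0.008 and 0.008 m and angle between tin_mid's own z axis and vertical below 0.06 rad), for 0.2 s.
2. both lids are on the tin, still nested, and the knob is let go (x of tin_mid in the frame of holder between -0.008 and 0.005 m and y of tin_mid in the frame of holder between -0.008 and 0.008 m and angle between tin_mid's own z axis and vertical below 0.06 rad and z of knob in the frame of tin_mid between 0.051 and 0.057 m and horizontal distance between knob and tin_mid below 0.007 m and angle between each of knob, cap_mid's own z axis and vertical below 0.09 rad and z of cap_mid in the frame of knob between -0.027 and -0.021 m and contact force between the fingers and inner_lid below 0.1 N), for 0.2 s.
At the end, for the whole second after the job is handed in: Tin in the holder within 8 mm of the back wall; inner lid seated in it (flange within 3 mm of the rim, 7 mm of the axis, level within 5 degrees); cap held still by the fingers alone, level within 15 degrees, lower edge 8 mm or more above the knob's top (x of tin_mid in the frame of holder between -0.008 and 0.005 m and y of tin_mid in the frame of holder between -0.008 and 0.008 m and angle between tin_mid's own z axis and vertical below 0.06 rad and z of knob in the frame of tin_mid between 0.051 and 0.057 m and horizontal distance between knob and tin_mid below 0.007 m and angle between knob's own z axis and vertical below 0.09 rad and z of cap_mid in the frame of knob above 0.032 m and angle between cap_mid's own z axis and vertical below 0.26 rad and contact force between the fingers and outer_cap above 1 N and contact force between each of outer_cap, the fingers and inner_lid below 0.05 N and contact force between outer_cap and tin below 0.05 N and linear speed of outer_cap below 0.03 m/s and linear speed of inner_lid below 0.02 m/s); the arm keeps its last pose, push and grip.
It fails at once if the tin is lifted off the desk or tipped (height (world z) of tin_mid above 0.047 m or angle between tin_mid's own z axis and vertical above 0.26 rad).
It fails at once if the cap is separated from the inner lid while the inner lid is not seated in the tin (z of cap_mid in the frame of knob above -0.014 m and not (z of knob in the frame of tin_mid between 0.051 and 0.057 m and horizontal distance between knob and tin_mid below 0.007 m and angle between knob's own z axis and vertical below 0.09 rad)).
It fails at once if the lids are dropped (linear speed of inner_lid above 0.35 m/s and contact force between the fingers and inner_lid below 0.01 N).
It fails at once if a bystander is disturbed (distance of any of eraser_mid, marker_mid, mouse_mid from where it was at the start of the episode above 0.015 m).
It also fails if it takes over 69 s, if anything falls off the work surface, if the arm or the gripper's body presses on something with over 40 N, if the wrist force passes 120 N, or if a joint passes its speed limit or range.

## Working session

There is one attempt and no reset: what is moved stays moved. The work goes in short steps, Python scripts to look and compute and a tool call to move; the robot and the scene stay as the last step left them, time stands still between calls to the robot, and variables do not carry over. Pictures are saved under pics/ and viewed, at most 10 in all, crops included, and the job is handed in when it is done.

Besides the shell and the picture viewer there is one more tool, called as name(argument=value, ...) on one line, values as JSON. send_rows: Moves the arm, as the interface text tells. Its arguments: {"type":"object","properties":{"deltas":{"type":"string"},"claw":{"type":"number"},"force":{"type":"number"}},"required":["deltas"]}

```bash
mkdir -p pics; ls; cat > h.py <<'E'
import numpy as np, cv2
from station import bot
def shot(n,save=None):
    p=bot.read_camera(n)
    if save: cv2.imwrite('pics/'+save,cv2.cvtColor(p['img'],cv2.COLOR_RGB2BGR))
    return p
def K(p): return np.array([[p['fx'],0,p['cx']],[0,p['fy'],p['cy']],[0,0,1.]])
def pix(p,xyz):
    c=np.asarray(p['camera_from_world'])@np.r_[xyz,1]
    return cv2.projectPoints(np.array([[c[0],-c[1],-c[2]]]),np.zeros(3),np.zeros(3),K(p),np.array(p['dist_coeffs'],float))[0].ravel()
def cloud(p,us,vs):
    us=np.asarray(us);vs=np.asarray(vs)
    d=p['depth'][vs,us]; ok=d>0
    n=cv2.undistortPoints(np.stack([us,vs],1).astype(float)[:,None],K(p),np.array(p['dist_coeffs'],float))[:,0]
    c=np.stack([n[:,0]*d,-n[:,1]*d,-d,np.ones_like(d)],1)[ok]
    return (c@np.linalg.inv(np.asarray(p['camera_from_world'])).T)[:,:3]
def circ(P):
    A=np.c_[2*P[:,:2],np.ones(len(P))]
    s=np.linalg.lstsq(A,(P[:,:2]**2).sum(1),rcond=None)[0]
    return s[:2],np.sqrt(s[2]+s[0]**2+s[1]**2)
E
python3 - <<'E'
from h import *
o=bot.get_obs();print(o['t'],o['eef_pos'],o['tool_rot'],bot.tips_ahead)
for n in ['top','scene']:
    p=shot(n,n+'0.png')
    for q in ['holder','tin_mid','knob','cap_mid','eraser_mid','marker_mid','mouse_mid']:
        for r in bot.landmark_of(p,q): print(n,q,np.round(r['xyz'],4),round(r['confidence'],2),pix(p,r['xyz']).round())
E
```

```text
pics
0.0 [ 0.30467774 -0.60167491  0.23832068] [-8.71277917e-04  9.72647491e-01  2.32284328e-01 -3.01802280e-04] 0.008
top holder [0.5274 0.0552 0.0031] 0.74 [256. 263.]
top tin_mid [ 0.6168 -0.2304  0.0339] 0.77 [395. 217.]
top tin_mid [ 0.6375 -0.1257  0.0365] 0.72 [344. 207.]
top tin_mid [ 0.5256 -0.0954  0.0369] 0.68 [329. 262.]
top tin_mid [ 0.457  -0.1996  0.0348] 0.62 [382. 297.]
top knob [ 0.4755 -0.357   0.0364] 0.56 [462. 287.]
top cap_mid [ 0.4671 -0.3575  0.0112] 0.71 [459. 292.]
top eraser_mid [ 0.6916 -0.2009  0.0027] 0.69 [378. 186.]
top marker_mid [ 0.7245 -0.0291  0.0131] 0.75 [297. 169.]
top marker_mid [0.5266 0.0548 0.0007] 0.33 [256. 263.]
top mouse_mid [ 0.4678 -0.3563  0.0085] 0.57 [457. 292.]
top mouse_mid [0.7034 0.2069 0.021 ] 0.55 [184. 178.]
scene holder [ 0.5287  0.0507 -0.0015] 0.69 [288. 299.]
scene tin_mid [ 0.6385 -0.1223  0.0333] 0.95 [319. 244.]
scene tin_mid [ 0.523  -0.0909  0.0333] 0.67 [342. 264.]
scene tin_mid [ 0.4584 -0.1936  0.0339] 0.6 [397. 259.]
scene tin_mid [ 0.611  -0.234   0.0342] 0.55 [361. 235.]
scene eraser_mid [ 0.6894 -0.2032  0.008 ] 0.48 [331. 239.]
scene marker_mid [ 0.7213 -0.0299  0.0091] 0.73 [268. 253.]
scene mouse_mid [0.7045 0.2072 0.0183] 0.92 [176. 284.]
```

View pics/top0.png

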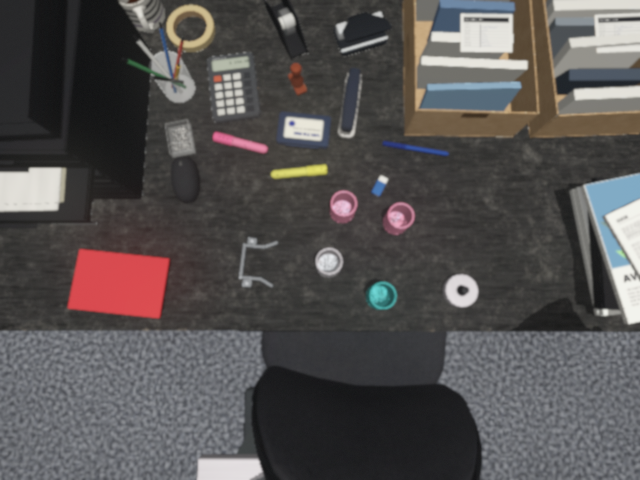

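View pics/scene0.png

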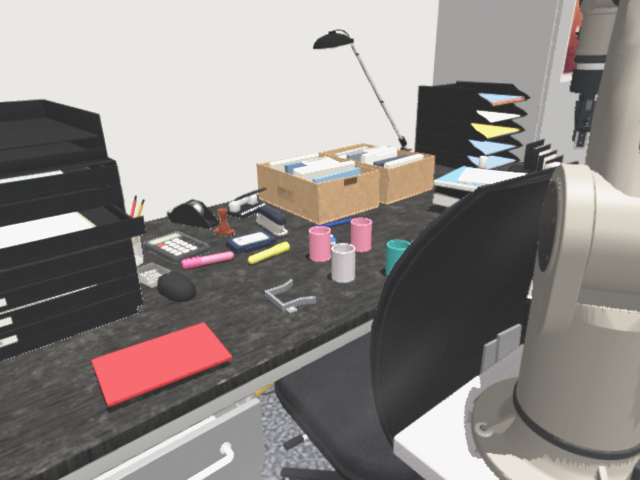

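Tin-like candidates in top view: pink (343,207), pink (399,217), turquoise (382,295) and plain aluminium (329,262). I choose the aluminium one. The holder at (256,263) has its mouth facing the tin (−y). The lids are at (461,291).

```bash
python3 - <<'E'
from h import *
p=shot('top')
im=cv2.cvtColor(p['img'],cv2.COLOR_RGB2BGR)
cv2.imwrite('pics/crop.png',cv2.resize(im[220:325,225:485],(780,315),interpolation=cv2.INTER_CUBIC))
v,u=np.mgrid[0:480,0:640]
P=cloud(p,u.ravel(),v.ravel())
def reg(x,y,r): return P[(abs(P[:,0]-x)<r)&(abs(P[:,1]-y)<r)]
D=reg(.55,-.02,.03);print('desk z',np.median(D[:,2]))
for n,(x,y) in dict(tin=(.524,-.093),lid=(.47,-.357)).items():
    R=reg(x,y,.045); print(n,'hist',np.histogram(R[:,2],bins=np.arange(-.005,.085,.005))[0])
R=reg(.524,-.093,.045);T=R[(R[:,2]>.063)];print('rim',circ(T),np.median(T[:,2]),len(T),(T.min(0)+T.max(0))/2)
R=reg(.47,-.357,.05);T=R[(R[:,2]>.015)];print('lidmid',(T.min(0)+T.max(0))/2,np.ptp(T,0)); T=R[R[:,2]>.038];print('knob',T.mean(0),T.max(0),len(T),np.ptp(T,0))
R=reg(.527,.055,.07);T=R[(R[:,2]>.007)&(R[:,2]<.03)];print('holder',len(T))
m=bot.masks_of(p,'holder');
for r in m[:1]:
    v2,u2=np.nonzero(r['mask']);print(r['confidence'],len(u2));C=cloud(p,u2,v2);print(C[:,2].min(),np.percentile(C[:,2],[10,50,90]))
np.save('hold.npy',T)
# obstacles tall
for a in np.arange(.1,.85,.05):
    print(round(a,2),[int(100*reg(a+.025,b+.025,.025)[:,2].max(initial=-.99)) for b in np.arange(-.6,.35,.05)])
E
```

```text
desk z 0.00014305077172666048
tin hist [581 888 153  14  13  16   9  14  15  17   5  17  14  11  66  65   0]
lid hist [619 476  15  28  22 448 297   5   7   6  36  10   0   0   0   0   0]
rim (array([ 0.52468542, -0.09362071]), np.float64(0.023672616403077076)) 0.06983086483258083 135 [ 0.52463253 -0.09415586  0.06824446]
lidmid [ 0.46989177 -0.35974375  0.03407233] [0.06144674 0.06311561 0.03749647]
knob [ 0.46943465 -0.35858952  0.04779249] [ 0.4758238  -0.35243474  0.05282056] 55 [0.01208523 0.01463817 0.01478388]
holder 347
0.81 509
-0.0027433460042820546 [0.00193503 0.01229231 0.01535098]
0.1 [-72, -99, -99, -99, -99, -99, -99, -99, -99, -99, -99, -99, 0, 0, 0, 0, -72, -72, -72]
0.15 [-72, -72, -73, -99, -99, 22, 24, 24, 24, -99, -99, 24, 0, 0, 0, 0, -72, -72, -72]
0.2 [-72, -72, -99, -99, -99, 21, 25, 25, 25, 26, 26, 27, 24, -99, -72, -72, -72, -72, -72]
0.25 [-72, -72, -99, -99, -22, 14, 14, 13, 14, 16, 18, 21, 21, -23, -72, -72, -72, -72, -72]
0.3 [-72, -72, -99, -99, -22, -22, -22, -22, -22, -22, -22, 8, 10, -22, -72, -72, -72, -72, -72]
0.35 [0, 0, 0, 0, 0, 0, 0, 0, 0, 0, 0, 0, 0, 0, 0, 0, 0, 0, 0]
0.4 [7, 0, 0, 0, 2, 2, 0, 7, 7, 0, 0, 0, 0, 0, 0, 0, 2, 2, 2]
0.45 [0, 0, 0, 0, 5, 2, 0, 7, 7, 0, 5, 0, 1, 1, 0, 0, 2, 2, 2]
0.5 [0, 0, 0, 0, 2, 0, 0, 0, 0, 7, 7, 0, 0, 1, 0, 0, 2, 2, 2]
0.55 [9, 0, 0, 0, 0, 0, 7, 7, 0, 0, 0, 0, 1, 1, 0, 0, 0, 22, 22]
0.6 [9, 0, 0, 0, 0, 0, 7, 7, 0, 7, 7, 0, 0, 0, 0, 0, 0, 21, 21]
0.65 [9, 0, 0, 0, 0, 0, 0, 1, 1, 7, 0, 0, 0, 0, 0, 3, 3, 37, 37]
0.7 [0, 0, 0, 0, 0, 0, 0, 1, 1, 0, 2, 2, 2, 0, 0, 3, 3, 37, 37]
0.75 [11, 11, 0, 0, 0, 1, 1, 1, 0, 5, 2, 2, 2, 2, 2, 2, 2, 30, 37]
0.8 [11, 11, 11, 11, 12, 12, 12, 0, 5, 6, 2, 2, 2, 1, 2, 2, 2, 30, 37]
```

View pics/crop.png

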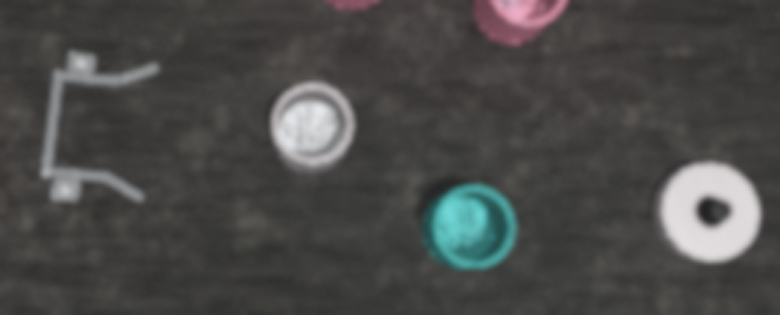

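```bash
cat >> h.py <<'E'
def onplane(p,us,vs,z):
    n=cv2.undistortPoints(np.stack([us,vs],1).astype(float)[:,None],K(p),np.array(p['dist_coeffs'],float))[:,0]
    M=np.linalg.inv(np.asarray(p['camera_from_world']));o=M[:3,3]
    d=np.c_[n[:,0],-n[:,1],-np.ones(len(n))]@M[:3,:3].T
    return o+d*((z-o[2])/d[:,2])[:,None]
E
python3 - <<'E'
from h import *
from scipy.optimize import least_squares
p=shot('top')
hsv=cv2.cvtColor(p['img'],cv2.COLOR_RGB2HSV)[...,2].astype(float)
bg=np.median(hsv[225:300,232:300]);
v,u=np.nonzero(hsv>bg+45); k=(u>232)&(u<285)&(v>228)&(v<295);u,v=u[k],v[k];print(bg,len(u))
Q=onplane(p,u,v,.014)[:,:2]
def segd(P,a,b):
    a=np.array(a);b=np.array(b);t=np.clip(((P-a)@(b-a))/((b-a)@(b-a)),0,1);return np.linalg.norm(P-a-t[:,None]*(b-a),axis=1)
def loc(s): 
    c,sn=np.cos(s[2]),np.sin(s[2]);return (Q-s[:2])@np.array([[c,-sn],[sn,c]])
def f(s):
    L=loc(s);g=s[3]
    return np.min([segd(L,(.0275,-.0315),(.0275,.0315)),segd(L,(-.014,.0315),(.0275,.0315)),segd(L,(-.014,-.0315),(.0275,-.0315)),segd(L,(-.014,.0315),(-.038,g)),segd(L,(-.014,-.0315),(-.038,-g))],axis=0)
for th in (1.57,1.3,1.8):
    r=least_squares(f,[.527,.055,th,.042],loss='soft_l1',f_scale=.0015);print(r.x,r.cost,np.degrees(r.x[2]))
s=r.x;c,sn=np.cos(s[2]),np.sin(s[2]);L=loc(s);print(L.min(0),L.max(0))
t=np.array([.5247,-.0939]);print('tin in holder',(t-s[:2])@np.array([[c,-sn],[sn,c]]))
# tin rim by brightness
for nm,z,(cx,cy),R in (('rim',.07,(329,262),17),('cap',.0245+.004+.0,(461,291),19)):
    v,u=np.nonzero(hsv>120);k=np.hypot(u-cx,v-cy)<R;pts=onplane(p,u[k],v[k],z)
    h=cv2.convexHull(pts[:,:2].astype(np.float32))[:,0];print(nm,circ(np.c_[h,h[:,0]]))
for r in bot.masks_of(p,'cap_mid')[:2]:
    v,u=np.nonzero(r['mask']);pts=onplane(p,u,v,.04);print('capmask',pts.mean(0),(pts.min(0)+pts.max(0))/2,np.ptp(pts,0))
print(np.asarray(p['camera_from_world']).round(3))
E
```

```text
64.0 461
[0.52757104 0.05433717 1.48400603 0.04532762] 0.002565881704531735 85.02728235762714
[0.52759178 0.0543335  1.48308263 0.04533154] 0.0025658873574340695 84.97437537295629
[ 0.52756292  0.05382342  1.47784119 -0.08018621] 0.002868739033562418 84.67406294040066
[-0.03914754 -0.0503327 ] [0.03128995 0.0509707 ]
tin in holder [-0.14735141 -0.01086133]
rim (array([ 0.52348815, -0.09418103]), np.float64(0.026699645258345384))
cap (array([ 0.47023584, -0.35765569]), np.float64(0.03327012076097903))
capmask [ 0.46807611 -0.35289885  0.04      ] [ 0.46915407 -0.35258772  0.04      ] [6.02410590e-02 6.87367878e-02 2.22044605e-16]
[[ 0.001 -1.    -0.004 -0.076]
 [ 0.986  0.     0.165 -0.574]
 [-0.165 -0.004  0.986 -0.822]
 [ 0.     0.     0.     1.   ]]
```

Confirmed: the aluminium tin at crop (313,125) is the right one; the pink and turquoise tins are look-alikes. The lids are at crop (710,212). The holder is at (0.5276,0.0543) with yaw about 85°, and the tin is at about (0.524,−0.094). Starting the reach.

send_rows(deltas="0.034 -0.028 0 6.4; 0.068 -0.056 0 12.8; 0.102 -0.084 0 19.2; 0.136 -0.112 0 25.6; 0.17 -0.14 0 32", claw=1)

```text
t: 1.5
eef_pos: [0.394, -0.3988, 0.2395]
tool_rot: [0.0, 0.999, -0.047, 0.0]
contact_force: [1.0, -0.3, 0.8]
gripper_width: 1.004
grasp_force: 0.0
```

```bash
cat >> h.py <<'E'
from scipy.spatial.transform import Rotation as Ro
def plan(t,yaw=None):
    o=bot.get_obs();q=np.array(o['tool_rot']);R=Ro.from_quat(q[[1,2,3,0]]).as_matrix()
    y0=np.degrees(np.arctan2(R[1,0],R[0,0]))
    print('t',round(o['t'],2),'pos',np.round(o['eef_pos'],4),'xyaw',y0.round(2),'tilt',R[:,2].round(3),'F',np.round(o['contact_force'],1),'w',round(o['gripper_width'],3),'g',round(o['grasp_force'],1))
    print('delta',(R.T@(np.array(t)-o['eef_pos'])).round(4),'spin',None if yaw is None else round(y0-yaw,2))
E
python3 -c "
from h import *
plan([.524,-.094,.15],-5)"
```

```text
t 1.5 pos [ 0.394  -0.3988  0.2395] xyaw -5.41 tilt [ 0.001 -0.    -1.   ] F [ 1.  -0.3  0.8] w 1.004 g 0.0
delta [ 0.1007 -0.3158  0.0895] spin -0.41
```

send_rows(deltas="0.012 -0.038 0.005 0; 0.024 -0.076 0.01 0; 0.036 -0.114 0.015 0; 0.048 -0.152 0.02 0; 0.06 -0.19 0.03 0")

```text
t: 2.0
eef_pos: [0.4712, -0.2154, 0.21]
tool_rot: [0.0, 0.999, -0.045, 0.001]
contact_force: [0.8, -0.8, -0.5]
gripper_width: 1.0
grasp_force: 0.0
```

send_rows(deltas="0.012 -0.038 0.02 0; 0.024 -0.076 0.04 0; 0.035 -0.11 0.055 0; 0.0407 -0.1258 0.06 0; 0.0407 -0.1258 0.06 0")

```text
t: 2.5
eef_pos: [0.5226, -0.0917, 0.1486]
tool_rot: [-0.001, 0.999, -0.042, -0.0]
contact_force: [0.4, -0.5, 1.5]
gripper_width: 1.003
grasp_force: 0.0
```

```bash
python3 - <<'E'
from h import *
p=shot('wrist','w1.png')
for r in bot.landmark_of(p,'tin_mid'): print(np.round(r['xyz'],4),r['confidence'],pix(p,r['xyz']))
v,u=np.mgrid[0:480,0:640]
P=cloud(p,u.ravel(),v.ravel())
k=(np.hypot(P[:,0]-.524,P[:,1]+.094)<.04)&(P[:,2]>.055)&(P[:,2]<.08);T=P[k];print(len(T),(T.min(0)+T.max(0))/2,np.ptp(T,0),circ(T) if len(T) else '')
plan([.524,-.094,.05],-5)
E
```

```text
[ 0.4623 -0.1925  0.0386] 0.82 [449.52735704 300.85587332]
[ 0.641  -0.1201  0.0329] 0.77 [340.07933498  53.30350137]
[ 0.5255 -0.092   0.0387] 0.68 [311.35820766 231.73401331]
[ 0.6097 -0.2335  0.0351] 0.66 [515.45987043  90.1736665 ]
1933 [ 0.52396288 -0.09327614  0.06339838] [0.05134732 0.05018321 0.01677203] (array([ 0.52493122, -0.09341888]), np.float64(0.023570819767225887))
t 2.6 pos [ 0.5219 -0.0956  0.1494] xyaw -5.13 tilt [-0.    -0.001 -1.   ] F [-0.5 -0.8 -0.4] w 0.999 g 0.0
delta [ 0.002  -0.0018  0.0994] spin -0.13
```

View pics/w1.png

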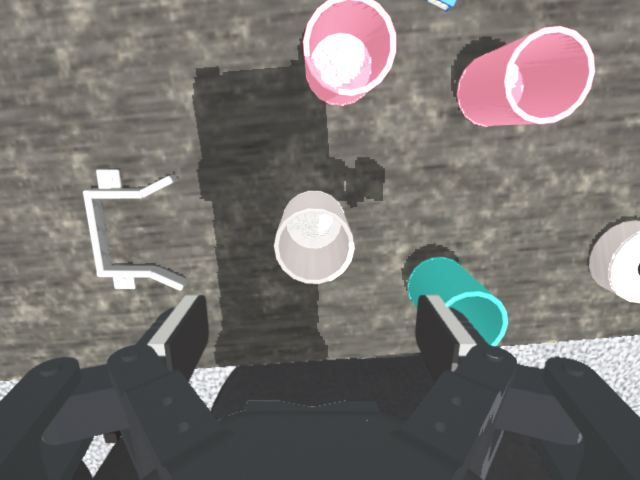

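Wrist picture: the aluminium tin is at (313,240) between the open fingers, with the holder on the left at (125,230) and its mouth toward the tin. Descending.

send_rows(deltas="0.0025 -0.0015 0.03 0; 0.0025 -0.0015 0.06 0; 0.0025 -0.0015 0.09 0; 0.0025 -0.0015 0.115 0; 0.0025 -0.0015 0.117 0")

```text
t: 3.1
eef_pos: [0.5222, -0.0957, 0.0303]
tool_rot: [0.0, 0.999, -0.046, -0.002]
contact_force: [-0.3, 0.3, 0.2]
gripper_width: 0.996
grasp_force: 0.0
```

send_rows(deltas="0 0 0 0; 0 0 0 0; 0 0 0 0; 0 0 0 0; 0 0 0 0", claw=0.4, force=25)

```text
t: 3.6
eef_pos: [0.5259, -0.0942, 0.0342]
tool_rot: [0.0, 0.999, -0.045, 0.002]
contact_force: [-1.4, 0.7, 6.8]
gripper_width: 0.591
grasp_force: 25.8
```

```bash
cat >> h.py <<'E'
from scipy.optimize import least_squares
def segd(P,a,b):
    a=np.array(a);b=np.array(b);t=np.clip(((P-a)@(b-a))/((b-a)@(b-a)),0,1);return np.linalg.norm(P-a-t[:,None]*(b-a),axis=1)
def tohold(Q,s):
    c,sn=np.cos(s[2]),np.sin(s[2]);return (np.asarray(Q)[...,:2]-s[:2])@np.array([[c,-sn],[sn,c]])
def fith(Q):
    def f(s):
        L=tohold(Q,s);g=s[3]
        return np.min([segd(L,(.0275,-.0315),(.0275,.0315)),segd(L,(-.014,.0315),(.0275,.0315)),segd(L,(-.014,-.0315),(.0275,-.0315)),segd(L,(-.014,.0315),(-.038,g)),segd(L,(-.014,-.0315),(-.038,-g))],axis=0)
    return least_squares(f,[.5276,.0543,1.483,.045],loss='soft_l1',f_scale=.0015)
def near(P,x,y,r,z0,z1): return P[(np.hypot(P[:,0]-x,P[:,1]-y)<r)&(P[:,2]>z0)&(P[:,2]<z1)]
def full(p):
    v,u=np.mgrid[0:480,0:640];return cloud(p,u.ravel(),v.ravel())
E
python3 - <<'E'
from h import *
p=shot('wrist')
P=full(p);H=near(P,.5276,.0543,.065,.0115,.018)
r=fith(H);L=tohold(H,r.x);print(len(H),r.x,np.degrees(r.x[2]),r.cost,L.min(0),L.max(0))
B=L[(L[:,0]>.02)&(abs(L[:,1])<.025)];print('back',np.percentile(B[:,0],[5,50,95]))
for s in (1,-1):
    S=L[(abs(L[:,0]-.005)<.015)&(L[:,1]*s>.02)];print('side',np.percentile(S[:,1],[5,50,95]))
plan([.5276,.0543,.032],-5)
E
```

```text
2014 [0.52770823 0.05482387 1.49040807 0.04456755] 85.39409197098169 0.002569767434592025 [-0.0409734  -0.04701827] [0.01465897 0.04086726]Traceback (most recent call last):
  File "<stdin>", line 5, in <module>
    return _quantile_unchecked(
        a, q, axis, out, overwrite_input, method, keepdims, weights)
    return _ureduce(a,
                    func=_quantile_ureduce_func,
    ...<5 lines>...
                    overwrite_input=overwrite_input,
                    method=method)
    r = func(a, **kwargs)
    result = _quantile(arr,
                       quantiles=q,
    ...<2 lines>...
                       out=out,
                       weights=wgt)
    slices_having_nans = np.isnan(arr[-1, ...])
                                  ~~~^^^^^^^^^
IndexError: index -1 is out of bounds for axis 0 with size 0
```

send_rows(deltas="-0.002 -0.012 0 0; -0.004 -0.024 0 0; -0.006 -0.036 0 0; -0.008 -0.048 0 0; -0.010 -0.06 0 0")

```text
t: 4.15
eef_pos: [0.5218, -0.0351, 0.0342]
tool_rot: [0.001, 0.999, -0.046, 0.002]
contact_force: [0.3, -5.9, 5.0]
gripper_width: 0.588
grasp_force: 25.8
```

send_rows(deltas="0 -0.012 0 0; 0 -0.024 0 0; 0 -0.036 0 0; 0 -0.045 0 0; 0 -0.05 0 0")

```text
t: 4.65
eef_pos: [0.526, 0.0148, 0.0342]
tool_rot: [0.001, 0.999, -0.046, 0.002]
contact_force: [-0.9, -7.9, 8.1]
gripper_width: 0.585
grasp_force: 26.0
```

```bash
cat >> h.py <<'E'
def rim(P,x,y,z0=.06,z1=.078,r=.04):
    T=near(P,x,y,r,z0,z1);return len(T),((T.min(0)+T.max(0))/2).round(4),np.ptp(T,0).round(4),circ(T)
E
python3 - <<'E'
from h import *
S=[.5277,.0546,1.487]
p=shot('top');P=full(p);o=bot.get_obs()['eef_pos']
print(rim(P,o[0],o[1],.064)); p=shot('wrist','w2.png');P=full(p);print(rim(P,o[0],o[1]));r=rim(P,o[0],o[1]);print(tohold(r[1],S),tohold(r[3][0],S))
plan([.5276,.0543,.032],-5)
E
```

```text
Traceback (most recent call last):
  File "h.py", line 46, in rim
    T=near(P,x,y,r,z0,z1);return len(T),((T.min(0)+T.max(0))/2).round(4),np.ptp(T,0).round(4),circ(T)
                                          ~~~~~^^^
ValueError: zero-size array to reduction operation minimum which has no identity
```

send_rows(deltas="0 -0.008 0 0; 0 -0.016 0 0; 0 -0.024 0 0; 0 -0.03 0 0; 0 -0.034 0 0")

```text
t: 5.2
eef_pos: [0.529, 0.048, 0.0342]
tool_rot: [0.001, 0.999, -0.046, 0.001]
contact_force: [-0.4, -8.3, 9.5]
gripper_width: 0.585
grasp_force: 26.0
```

send_rows(deltas="0 -0.001 0 0; 0 -0.002 0 0; 0 -0.003 0 0; 0 -0.004 0 0; 0 -0.004 0 0")

```text
t: 5.7
eef_pos: [0.5293, 0.0514, 0.0342]
tool_rot: [0.001, 0.999, -0.046, 0.001]
contact_force: [-0.9, -7.8, 8.9]
gripper_width: 0.592
grasp_force: 26.0
```

```bash
python3 - <<'E'
from h import *
p=shot('wrist','w2.png');plan([.5286,.0546,.032],-5)
E
```

```text
t 5.75 pos [0.5293 0.0514 0.0342] xyaw -5.3 tilt [ 0.003 -0.003 -1.   ] F [-1.4 -8.   8.5] w 0.586 g 26.0
delta [-0.001  -0.0031  0.0022] spin -0.3
```

View pics/w2.png

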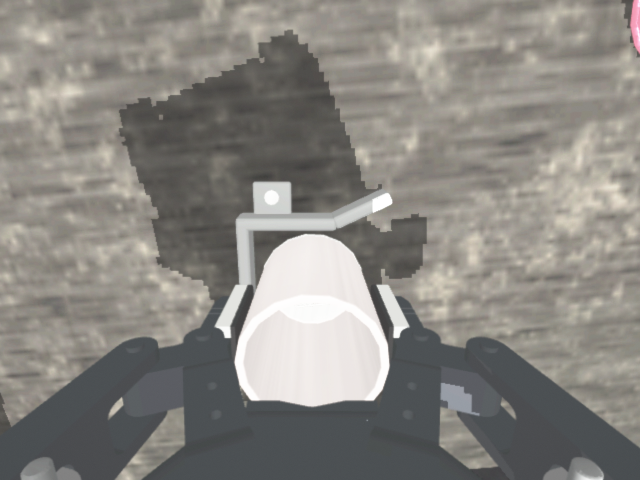

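The tin is inside the holder at (312,250–400) and the back wall is at column ~250. A few mm of gap remain, so I'll creep on until the force jumps.

send_rows(deltas="0 -0.001 0 0; 0 -0.002 0 0; 0 -0.003 0 0; 0 -0.003 0 0")

```text
t: 6.15
eef_pos: [0.5296, 0.0544, 0.0342]
tool_rot: [0.001, 0.999, -0.046, 0.001]
contact_force: [-1.1, -7.7, 8.5]
gripper_width: 0.588
grasp_force: 26.0
```

send_rows(deltas="0 -0.001 0 0; 0 -0.002 0 0; 0 -0.002 0 0")

```text
t: 6.45
eef_pos: [0.5296, 0.0551, 0.0342]
tool_rot: [0.002, 0.999, -0.047, 0.001]
contact_force: [-1.1, -10.2, 10.5]
gripper_width: 0.593
grasp_force: 26.2
```

send_rows(deltas="0 -0.001 0 0; 0 -0.002 0 0; 0 -0.002 0 0")

```text
t: 6.75
eef_pos: [0.5295, 0.0553, 0.0343]
tool_rot: [0.003, 0.999, -0.047, 0.001]
contact_force: [-1.5, -15.1, 12.2]
gripper_width: 0.592
grasp_force: 26.5
```

send_rows(deltas="0 0.001 0 0; 0 0.001 0 0; 0 0.001 0 0; 0 0.001 0 0; 0 0.001 0 0", claw=1)

```text
t: 7.25
eef_pos: [0.5284, 0.0611, 0.0323]
tool_rot: [-0.0, 0.999, -0.044, -0.0]
contact_force: [0.1, 0.8, 0.6]
gripper_width: 1.001
grasp_force: 0.0
```

send_rows(deltas="0 0 -0.03 0; 0 0 -0.07 0; 0 0 -0.11 0; 0 0 -0.14 0; 0 0 -0.14 0")

```text
t: 7.75
eef_pos: [0.5312, 0.0614, 0.1767]
tool_rot: [-0.001, 0.999, -0.045, 0.004]
contact_force: [0.1, -0.4, -0.0]
gripper_width: 1.0
grasp_force: 0.0
```

```bash
python3 - <<'E'
from h import *
p=shot('wrist');P=full(p);H=near(P,.5276,.0543,.065,.0115,.018)
r=fith(H);L=tohold(H,r.x);print(len(H),r.x,r.cost,L.min(0),L.max(0))
t=rim(P,.528,.054);print(t,tohold(t[1],r.x),tohold(t[3][0],r.x))
C=near(P,.528,.054,.04,.066,.074);print('hi',circ(C),len(C))
for q in bot.landmark_of(p,'tin_mid')[:2]+bot.landmark_of(p,'holder')[:1]: print(np.round(q['xyz'],4),q['confidence'])
plan([.47,-.358,.16])
E
```

```text
1313 [0.52955677 0.05552152 1.46382846 0.04501311] 0.004065829328435273 [-0.04047922 -0.04619329] [0.03076823 0.04800059]
(1249, array([0.528 , 0.0546, 0.0657]), array([0.0503, 0.0501, 0.0115]), (array([0.52842383, 0.05460514]), np.float64(0.023604983041263076))) [-0.00108246  0.00144949] [-0.0010321   0.00102863]
hi (array([0.52811112, 0.05460827]), np.float64(0.02366296914538408)) 960
[0.5253 0.0572 0.0374] 0.82
[ 0.6412 -0.1224  0.0342] 0.7
t 7.9 pos [0.5278 0.0606 0.1716] xyaw -5.12 tilt [-0.001 -0.    -1.   ] F [ 0.2  0.3 -0.5] w 1.001 g 0.0
delta [-0.0202  0.4221  0.0117] spin None
```

send_rows(deltas="-0.004 0.04 0 0; -0.008 0.08 0 0; -0.012 0.12 0 0; -0.016 0.16 0 0; -0.02 0.2 0 0")

```text
t: 8.4
eef_pos: [0.489, -0.1381, 0.1706]
tool_rot: [-0.0, 0.999, -0.045, -0.002]
contact_force: [1.3, -0.5, -0.5]
gripper_width: 1.001
grasp_force: 0.0
```

send_rows(deltas="0 0.045 0 0; 0 0.09 0 0; 0 0.135 0 0; 0 0.18 0 0; 0 0.222 0 0")

```text
t: 8.9
eef_pos: [0.4692, -0.3594, 0.1702]
tool_rot: [-0.001, 0.999, -0.045, -0.002]
contact_force: [0.9, 0.1, -0.3]
gripper_width: 1.0
grasp_force: 0.0
```

send_rows(deltas="0 0 0.005 0; 0 0 0.01 0; 0 0 0.01 0", claw=0.7)

```text
t: 9.2
eef_pos: [0.4701, -0.3558, 0.1601]
tool_rot: [-0.001, 0.999, -0.044, -0.002]
contact_force: [0.1, 0.8, -0.0]
gripper_width: 0.7
grasp_force: 0.0
```

```bash
python3 - <<'E'
from h import *
p=shot('wrist','w3.png');P=full(p)
C=near(P,.47,-.358,.045,.02,.03);print('captop',len(C),(C.min(0)+C.max(0))/2,np.ptp(C,0),np.median(C[:,2]))
h=cv2.convexHull(C[:,:2].astype(np.float32))[:,0];print(circ(h))
N=near(P,.47,-.358,.02,.043,.06);print('knobtop',len(N),(N.min(0)+N.max(0))/2,np.ptp(N,0),np.median(N[:,2]))
for q in bot.landmark_of(p,'knob')[:2]+bot.landmark_of(p,'cap_mid')[:1]: print(np.round(q['xyz'],4),q['confidence'])
plan([.47,-.358,.036],-5)
E
```

```text
captop 4517 [ 0.47096398 -0.35836153  0.0248916 ] [0.06321014 0.06331972 0.00975209] 0.024702675086646253
(array([ 0.4709292 , -0.35836069]), np.float64(0.03163335570549439))
knobtop 334 [ 0.47115557 -0.35816893  0.04675566] [0.01398017 0.01425215 0.00738997] 0.048629943034047496
[ 0.4722 -0.359   0.0361] 0.71
[ 0.4724 -0.359   0.0144] 0.95
t 9.35 pos [ 0.4712 -0.3563  0.1619] xyaw -5.0 tilt [-0.001  0.001 -1.   ] F [0.7 0.5 0.9] w 0.701 g 0.0
delta [-0.0009  0.0019  0.1259] spin -0.0
```

View pics/w3.png

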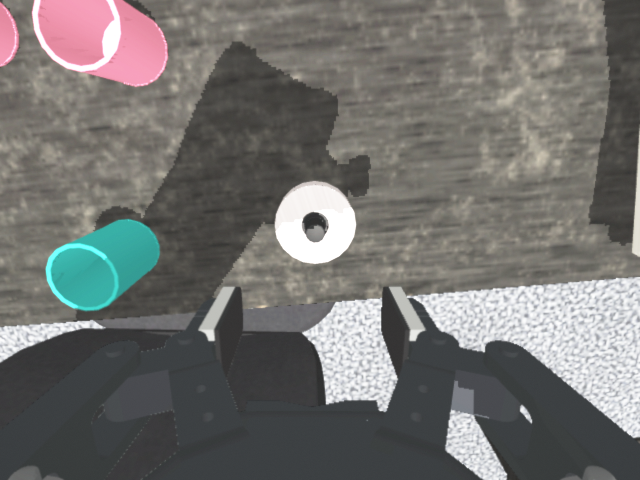

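Wrist view: cap ring at (315,222) with the knob at its centre (316,226), nothing next to it. Measured knob (0.471,−0.358), cap top 25 mm, knob top 48.6 mm, all as specified. Descending.

send_rows(deltas="0 0.001 0.03 0; 0 0.001 0.06 0; 0 0.001 0.09 0; 0 0.001 0.115 0; 0 0.001 0.122 0")

```text
t: 9.85
eef_pos: [0.4696, -0.3569, 0.038]
tool_rot: [-0.001, 0.999, -0.044, -0.002]
contact_force: [-0.6, -0.2, 0.5]
gripper_width: 0.701
grasp_force: 0.0
```

```bash
python3 - <<'E'
from h import *
for i in range(4):
    p=shot('wrist') if i<3 else None; plan([.471,-.3583,.036],-5)
P=full(p) if p else None
E
```

```text
t 9.9 pos [ 0.4698 -0.3573  0.0383] xyaw -5.06 tilt [-0.003  0.002 -1.   ] F [-0.2 -0.6 -1.2] w 0.704 g 0.0
delta [0.0013 0.0009 0.0023] spin -0.06
t 9.95 pos [ 0.4705 -0.358   0.0398] xyaw -5.08 tilt [-0.001  0.001 -1.   ] F [-0.1  0.   0.6] w 0.696 g 0.0
delta [0.0005 0.0003 0.0038] spin -0.08
t 10.0 pos [ 0.4712 -0.3587  0.0409] xyaw -5.1 tilt [ 0. -0. -1.] F [-0.2 -0.8  1.1] w 0.697 g 0.0
delta [-0.0002 -0.0004  0.0049] spin -0.1
t 10.0 pos [ 0.4712 -0.3587  0.0409] xyaw -5.1 tilt [ 0. -0. -1.] F [-0.2 -0.8  1.1] w 0.697 g 0.0
delta [-0.0002 -0.0004  0.0049] spin -0.1
```

send_rows(deltas="0 0 0.002 0; 0 0 0.002 0; 0 0 0.002 0; 0 0 0.002 0; 0 0 0.002 0", claw=0, force=40)

```text
t: 10.5
eef_pos: [0.4712, -0.3592, 0.0391]
tool_rot: [0.0, 0.999, -0.045, 0.001]
contact_force: [-0.9, 1.0, 5.6]
gripper_width: 0.159
grasp_force: 39.2
```

send_rows(deltas="0 0 0 0; 0 0 0 0; 0 0 0 0; 0 0 0 0")

```text
t: 10.9
eef_pos: [0.4712, -0.3592, 0.0391]
tool_rot: [0.0, 0.999, -0.045, 0.001]
contact_force: [0.0, 1.9, 6.3]
gripper_width: 0.158
grasp_force: 39.2
```

send_rows(deltas="0 0 -0.01 0; 0 0 -0.03 0; 0 0 -0.06 0; 0 0 -0.09 0; 0 0 -0.12 0")

```text
t: 11.4
eef_pos: [0.4701, -0.3588, 0.1596]
tool_rot: [-0.0, 0.999, -0.045, -0.0]
contact_force: [0.1, 0.1, -1.5]
gripper_width: 0.16
grasp_force: 39.3
```

```bash
python3 - <<'E'
from h import *
p=shot('wrist','w4.png');P=full(p)
plan([.5281,.0546,.155],-5)
o=bot.get_obs()['eef_pos'];C=near(P,o[0],o[1],.045,o[2]-.025,o[2]-.005);print(len(C),(C.min(0)+C.max(0))/2,np.ptp(C,0))
A=np.c_[C[:,:2]-C[:,:2].mean(0),np.ones(len(C))];print('slope',np.linalg.lstsq(A,C[:,2],rcond=None)[0],circ(cv2.convexHull(C[:,:2].astype(np.float32))[:,0]))
E
```

```text
t 11.45 pos [ 0.4725 -0.3606  0.1649] xyaw -5.17 tilt [ 0.006 -0.004 -1.   ] F [ 0.8 -0.2  1. ] w 0.156 g 39.2
delta [ 0.0179 -0.4185  0.0086] spin -0.17
8618 [ 0.46947805 -0.35908813  0.14987331] [0.06401496 0.06334498 0.0199916 ]
slope [-0.01906718  0.01845845  0.14581114] (array([ 0.4696954 , -0.35910163]), np.float64(0.03171137303775033))
```

View pics/w4.png

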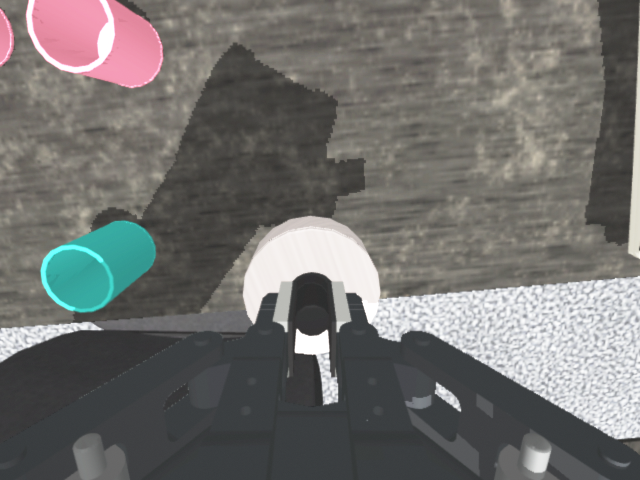

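Both lids are lifted together and level: cap at (312,270), knob between the pads. Carrying them to above the tin.

send_rows(deltas="0.001 -0.015 0 0; 0.002 -0.04 0 0; 0.004 -0.075 0 0; 0.006 -0.11 0 0; 0.008 -0.145 0 0")

```text
t: 11.95
eef_pos: [0.4905, -0.2124, 0.157]
tool_rot: [-0.001, 0.999, -0.045, -0.001]
contact_force: [1.1, 0.3, -2.1]
gripper_width: 0.151
grasp_force: 39.4
```

send_rows(deltas="0.002 -0.035 0 0; 0.004 -0.07 0 0; 0.006 -0.105 0 0; 0.008 -0.14 0 0; 0.01 -0.175 0 0")

```text
t: 12.45
eef_pos: [0.5157, -0.0394, 0.1571]
tool_rot: [-0.0, 0.999, -0.044, -0.001]
contact_force: [0.1, 0.1, -2.3]
gripper_width: 0.16
grasp_force: 39.4
```

send_rows(deltas="0.001 -0.03 0 0; 0.002 -0.06 0 0; 0.002 -0.08 0 0; 0.002 -0.09 0 0; 0.002 -0.096 0 0")

```text
t: 12.95
eef_pos: [0.5268, 0.0546, 0.1574]
tool_rot: [0.0, 0.999, -0.044, -0.001]
contact_force: [-0.6, -0.5, -1.1]
gripper_width: 0.155
grasp_force: 39.4
```

send_rows(deltas="0 0 0 0; 0 0 0 0")

```text
t: 13.15
eef_pos: [0.5275, 0.0523, 0.1581]
tool_rot: [0.0, 0.999, -0.046, -0.0]
contact_force: [-0.6, -0.8, -0.7]
gripper_width: 0.152
grasp_force: 39.4
```

```bash
python3 - <<'E'
from h import *
for i in range(8):
    p=shot('wrist');P=full(p);o=bot.get_obs()['eef_pos']
    C=near(P,.528,.054,.05,.13,.155);h=cv2.convexHull(C[:,:2].astype(np.float32))[:,0]
    print(np.round(o,4),circ(h),np.median(C[:,2]))
p=shot('top');P=full(p)
C=near(P,.528,.054,.06,.13,.155);print(len(C));print('top',circ(cv2.convexHull(C[:,:2].astype(np.float32))[:,0]))
plan([.5281,.0546,.155],-5)
E
```

```text
[0.5276 0.0522 0.1581] (array([0.52539217, 0.05282359]), np.float64(0.03180814865782465)) 0.14370206128326893
[0.5277 0.0522 0.1582] (array([0.52543678, 0.05266515]), np.float64(0.03185476879681847)) 0.14379692201577715
[0.5278 0.0524 0.1583] (array([0.52567465, 0.05263581]), np.float64(0.03173386144853225)) 0.14387538095672384
[0.5278 0.0526 0.1583] (array([0.52563362, 0.05289361]), np.float64(0.03184772514280871)) 0.14392662861479377
[0.5278 0.0528 0.1583] (array([0.52569251, 0.05305183]), np.float64(0.03180822552199074)) 0.14398342358918045
[0.5279 0.053  0.1583] (array([0.5257885 , 0.05325552]), np.float64(0.03182826996878612)) 0.14398834725144102
[0.5278 0.0531 0.1583] (array([0.52569914, 0.05336824]), np.float64(0.03182792135838665)) 0.14400333493049575
[0.5279 0.0533 0.1583] (array([0.52578834, 0.05360176]), np.float64(0.0317770655564722)) 0.14401042325064745
236
top (array([0.50705384, 0.04327873]), np.float64(0.016959587839018173))
t 13.6 pos [0.5278 0.0534 0.1583] xyaw -5.16 tilt [ 0. -0. -1.] F [-0.3  1.2 -1.7] w 0.156 g 39.4
delta [ 0.0002 -0.0012  0.0033] spin -0.16
```

send_rows(deltas="0.0005 -0.0015 0.01 0; 0.0005 -0.0015 0.02 0; 0.0005 -0.0015 0.03 0; 0.0005 -0.0015 0.04 0; 0.0005 -0.0015 0.043 0")

```text
t: 14.1
eef_pos: [0.5275, 0.0549, 0.1135]
tool_rot: [0.0, 0.999, -0.045, -0.001]
contact_force: [-1.1, 0.5, -3.2]
gripper_width: 0.157
grasp_force: 39.4
```

```bash
python3 - <<'E'
from h import *
for i in range(3): p=shot('wrist');plan([.5282,.0552,.0911],-5)
E
```

```text
t 14.15 pos [0.5275 0.0549 0.1137] xyaw -5.14 tilt [-0.002 -0.    -1.   ] F [-1.  -0.2 -2. ] w 0.153 g 39.4
delta [ 0.0007 -0.0003  0.0226] spin -0.14
t 14.2 pos [0.528  0.055  0.1144] xyaw -5.14 tilt [-0.002 -0.    -1.   ] F [ 0.1  1.2 -0.8] w 0.158 g 39.4
delta [ 0.0003 -0.0003  0.0233] spin -0.14
t 14.25 pos [0.5284 0.055  0.115 ] xyaw -5.14 tilt [-0.001 -0.    -1.   ] F [ 0.3 -0.3 -1. ] w 0.156 g 39.4
delta [-0.0002 -0.0002  0.0239] spin -0.14
```

Aligned; lowering slowly through the rim.

send_rows(deltas="0 0 0.003 0; 0 0 0.006 0; 0 0 0.008 0; 0 0 0.01 0; 0 0 0.012 0")

```text
t: 14.75
eef_pos: [0.5285, 0.055, 0.1032]
tool_rot: [0.0, 0.999, -0.045, 0.0]
contact_force: [0.1, 0.5, -2.4]
gripper_width: 0.157
grasp_force: 39.4
```

send_rows(deltas="0 0 0.002 0; 0 0 0.004 0; 0 0 0.006 0; 0 0 0.008 0; 0 0 0.008 0")

```text
t: 15.25
eef_pos: [0.5283, 0.055, 0.095]
tool_rot: [0.0, 0.999, -0.045, -0.0]
contact_force: [0.3, -0.3, -1.7]
gripper_width: 0.159
grasp_force: 39.4
```

No contact so far (plug is about 14 mm in). Seating it.

send_rows(deltas="0 0 0.001 0; 0 0 0.002 0; 0 0 0.003 0; 0 0 0.004 0; 0 0 0.004 0")

```text
t: 15.75
eef_pos: [0.5285, 0.0551, 0.0913]
tool_rot: [-0.0, 0.999, -0.045, 0.0]
contact_force: [-0.6, -0.1, -0.4]
gripper_width: 0.155
grasp_force: 39.4
```

send_rows(deltas="0 0 0.0005 0; 0 0 0.001 0; 0 0 0.001 0")

```text
t: 16.05
eef_pos: [0.5287, 0.0552, 0.091]
tool_rot: [-0.0, 0.999, -0.045, 0.0]
contact_force: [-2.6, 0.0, 5.7]
gripper_width: 0.155
grasp_force: 40.0
```

send_rows(deltas="0 0 0 0; 0 0 0 0; 0 0 0 0; 0 0 0 0; 0 0 0 0", claw=0.5)

```text
t: 16.55
eef_pos: [0.5284, 0.055, 0.0902]
tool_rot: [0.0, 0.999, -0.045, -0.0]
contact_force: [0.5, 0.4, -0.2]
gripper_width: 0.495
grasp_force: 0.0
```

send_rows(deltas="0 0 -0.02 0; 0 0 -0.05 0; 0 0 -0.08 0; 0 0 -0.1 0; 0 0 -0.1 0")

```text
t: 17.05
eef_pos: [0.5304, 0.0554, 0.1933]
tool_rot: [-0.001, 0.999, -0.045, 0.003]
contact_force: [0.4, 0.2, -0.2]
gripper_width: 0.505
grasp_force: 0.0
```

send_rows(deltas="0 0 0 0; 0 0 0 0; 0 0 0 0", claw=1)

```text
t: 17.35
eef_pos: [0.5277, 0.0549, 0.1891]
tool_rot: [0.0, 0.999, -0.045, -0.001]
contact_force: [0.4, -0.4, 0.2]
gripper_width: 0.979
grasp_force: 0.0
```

```bash
python3 - <<'E'
from h import *
p=shot('wrist','w5.png');P=full(p);plan([.5285,.0552,.053],-5)
C=near(P,.528,.054,.045,.068,.085);print(len(C),np.median(C[:,2]),circ(cv2.convexHull(C[:,:2].astype(np.float32))[:,0]))
A=np.c_[C[:,:2]-C[:,:2].mean(0),np.ones(len(C))];print('slope',np.linalg.lstsq(A,C[:,2],rcond=None)[0])
N=near(P,.528,.054,.02,.095,.11);print('knob',len(N),(N.min(0)+N.max(0))/2,np.median(N[:,2]),np.ptp(N,0))
E
```

```text
t 17.4 pos [0.5279 0.0549 0.1893] xyaw -5.14 tilt [-0.002 -0.    -1.   ] F [ 0.2  0.2 -0.4] w 0.998 g 0.0
delta [ 0.0009 -0.0004  0.1363] spin -0.14
5317 0.07666051745050054 (array([0.52666699, 0.05553089]), np.float64(0.03166578202592666))
slope [-0.00985265  0.00163526  0.07655753]
knob 399 [0.52829881 0.05506595 0.09868775] 0.1005095441263871 [0.01438984 0.01426791 0.00722295]
```

View pics/w5.png

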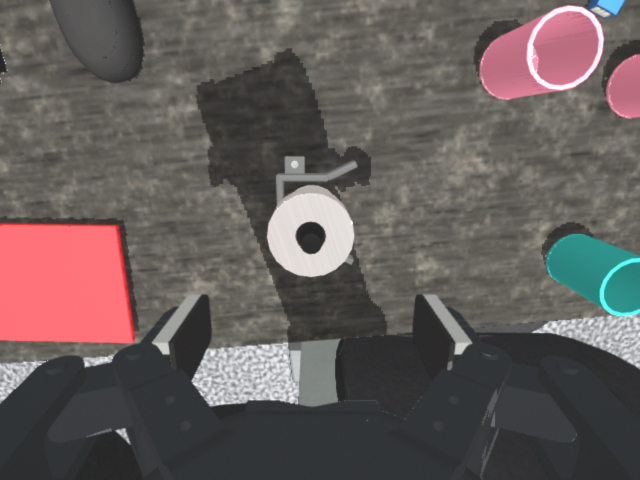

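The lids are seated: cap ring at (311,232) and knob at (311,237), cap top 76.7 mm, knob top 100.5 mm, knob at (0.5283,0.0551). Descending around the cap skirt.

send_rows(deltas="0 0 0.03 0; 0 0 0.06 0; 0 0 0.09 0; 0 0 0.115 0; 0 0 0.13 0")

```text
t: 17.9
eef_pos: [0.5269, 0.0548, 0.0577]
tool_rot: [0.0, 0.999, -0.045, -0.002]
contact_force: [0.3, -0.8, -0.6]
gripper_width: 0.996
grasp_force: 0.0
```

```bash
python3 - <<'E'
from h import *
for i in range(4): p=shot('wrist');plan([.5273,.0552,.050],-5)
E
```

```text
t 17.95 pos [0.5259 0.0547 0.0562] xyaw -5.12 tilt [-0.006 -0.001 -1.   ] F [ 0.3  0.  -0.2] w 0.999 g 0.0
delta [ 0.0014 -0.0006  0.0062] spin -0.12
t 18.0 pos [0.5264 0.0547 0.0577] xyaw -5.13 tilt [-0.005 -0.001 -1.   ] F [ 0.1  1.  -0.1] w 1.001 g 0.0
delta [ 0.0009 -0.0006  0.0077] spin -0.13
t 18.05 pos [0.5274 0.0549 0.0591] xyaw -5.14 tilt [-0.003 -0.001 -1.   ] F [-0.5 -0.2 -0.1] w 1.002 g 0.0
delta [-0.0001 -0.0003  0.0091] spin -0.14
t 18.1 pos [0.5283 0.055  0.0601] xyaw -5.14 tilt [-0.001 -0.    -1.   ] F [ 0.1 -0.8 -0.2] w 1.003 g 0.0
delta [-0.001  -0.0001  0.0101] spin -0.14
```

send_rows(deltas="-0.001 0 0.003 0; -0.001 0 0.006 0; -0.001 0 0.008 0; -0.001 0 0.008 0; -0.001 0 0.008 0")

```text
t: 18.6
eef_pos: [0.5276, 0.0551, 0.0525]
tool_rot: [-0.0, 0.999, -0.045, 0.0]
contact_force: [0.7, -0.2, 0.5]
gripper_width: 0.996
grasp_force: 0.0
```

send_rows(deltas="0 0 0 0; 0 0 0 0; 0 0 0 0; 0 0 0 0; 0 0 0 0", claw=0.6, force=30)

```text
t: 19.1
eef_pos: [0.5276, 0.0552, 0.0527]
tool_rot: [-0.0, 0.999, -0.045, 0.0]
contact_force: [-0.8, -0.0, 5.7]
gripper_width: 0.753
grasp_force: 32.2
```

send_rows(deltas="0 0 0 0; 0 0 0 0; 0 0 0 0")

```text
t: 19.4
eef_pos: [0.5277, 0.0552, 0.0527]
tool_rot: [-0.0, 0.999, -0.045, 0.0]
contact_force: [-1.5, 0.4, 4.8]
gripper_width: 0.751
grasp_force: 32.2
```

Width 0.75 = 64 mm, so the cap is gripped. Lifting slowly.

send_rows(deltas="0 0 -0.003 0; 0 0 -0.008 0; 0 0 -0.014 0; 0 0 -0.021 0; 0 0 -0.028 0")

```text
t: 19.9
eef_pos: [0.5275, 0.0551, 0.081]
tool_rot: [0.0, 0.999, -0.045, 0.0]
contact_force: [-0.1, -0.9, -0.4]
gripper_width: 0.754
grasp_force: 33.2
```

send_rows(deltas="0 0 -0.008 0; 0 0 -0.016 0; 0 0 -0.025 0; 0 0 -0.034 0; 0 0 -0.043 0")

```text
t: 20.4
eef_pos: [0.5275, 0.0551, 0.1242]
tool_rot: [-0.0, 0.999, -0.045, 0.0]
contact_force: [-0.0, 0.1, -1.0]
gripper_width: 0.751
grasp_force: 33.2
```

send_rows(deltas="0 0 -0.006 0; 0 0 -0.01 0; 0 0 -0.012 0; 0 0 -0.012 0; 0 0 -0.012 0")

```text
t: 20.9
eef_pos: [0.5273, 0.0551, 0.135]
tool_rot: [0.0, 0.999, -0.045, -0.0]
contact_force: [-0.1, 0.1, 0.3]
gripper_width: 0.751
grasp_force: 33.2
```

```bash
python3 - <<'E'
from h import *
p=shot('wrist','w6.png');P=full(p);plan([.5273,.0552,.135],-5);z=bot.get_obs()['eef_pos'][2]
C=near(P,.528,.054,.045,z+.008,z+.035);print('cap',len(C),np.median(C[:,2]))
A=np.c_[C[:,:2]-C[:,:2].mean(0),np.ones(len(C))];print('slope',np.linalg.lstsq(A,C[:,2],rcond=None)[0])
p=shot('scene');P=full(p);T=near(P,.528,.054,.05,.02,.2)
print(np.histogram(T[:,2],bins=np.arange(.02,.2,.01))[0])
im=cv2.cvtColor(p['img'],cv2.COLOR_RGB2BGR);u,v=pix(p,[.528,.055,.09]).astype(int);c=im[max(v-75,0):v+75,max(u-100,0):u+100];cv2.imwrite('pics/s6.png',cv2.resize(c,None,fx=3,fy=3))
E
```

```text
t 20.95 pos [0.5272 0.0551 0.1349] xyaw -5.14 tilt [-0.001 -0.    -1.   ] F [ 0.6 -0.4 -0. ] w 0.751 g 33.2
delta [ 0.0001 -0.0001 -0.0001] spin -0.14
cap 23488 0.15915850778988344
slope [-0.06210056 -0.00105266  0.15852577]
[110 113 112 123 125 236  39  39  13   0   0 123 250 483 114  94 141]
```

View pics/s6.png

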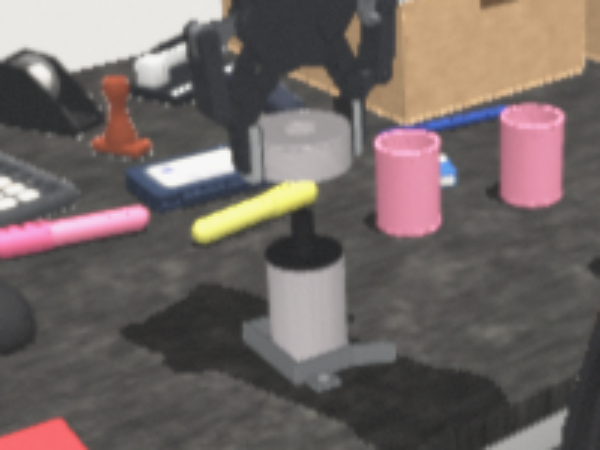

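The cap is held level at crop (300,145), clear above the knob at (303,205). The inner lid is seated on the tin in the holder. Handing in.

```bash
python3 -c "
from station import bot
print(bot.hand_in())"
```

```text
the job is handed in; nothing more can be done
None
```

I handed the job in at about 21 s of the 69 s allowed. The tin is home against the holder's back wall and the inner lid is seated in it. The gripper holds the cap alone and level, about 33 mm above the knob. The hand-in gave no verdict back.

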